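# Poise the stamp over the certificate

## Robot

A 7-joint arm with a two-finger parallel gripper is mounted at the origin on the work surface. World frame = base frame: x ahead of the robot, y to its left, z up, the work surface at z = 0. Lengths are in m, angles in degrees, forces in N, time in s.
With the tool pointing down it reaches from about 0.35 to 0.9 m from the base axis. Payload 7.2 kg.
Tool frame: the origin (TCP) lies midway between the tips of the shut fingers; the grasp point (between the pads) lies 19 mm behind it (ctrl.grip_point_offset is the distance from the TCP to the grasp point, in m); z points along the fingers, y is the line along which they close (so a half turn about z gives the same grasp; the last joint's range is limited). The gripper opens to 88 mm and grips with 3 to 60 N. Pads are 20 mm wide; open, the fingers measure 115 mm over their backs; the gripper's body (75 mm by 178 mm) begins 61 mm behind the grasp point.
Start: joints at [-67.563, 23.554, -0.728, 91.456, 0.321, 64.991, -4.71], TCP at [0.277, 0.56, 0.193] pointing down, gripper open.
Joint ranges: [-169.25, 169.25], [-16.82, 113.86], [-84.01, 82.57], [7.8, 145.47], [-59.2, 239.2], [7.22, 106.19], [-163.78, 163.78]. Speed limits (degrees/s): [136.94, 136.94, 172.46, 172.46, 180, 180, 180].

## Interface

Orientations are given as [roll, pitch, yaw] about the fixed x, y, z axes, in that order (R = Rz(yaw) Ry(pitch) Rx(roll)).
In Python, from bench import monitor, vision, job, ctrl gives the robot as it stands.
- The arm moves only by the tool play_rows, never from a script. Its argument "deltas" is a list that holds one entry, the list of rows, each a list of 4 numbers: the shift along the tool's x, y, z in cm, then the turn about the tool's z in degrees. A call has 1 to 12 rows; each row is the pose to reach, as a shift and turn from the pose commanded when the call began, along the tool's axes at that moment; what a row does not reach only later rows make up. A row lasts 1/8 s, in which the tool goes at most 62.5 mm and 10.7 degrees, less where a joint would pass 70% of its speed; a pose out of reach is approached as far as the arm can. A call with a gripper value outside its range is refused whole. "fingers" is the opening, from -1 (shut) to 1 (fully open), set as the call begins (left out, the last holds). The fingers move at their own pace and stop on an object; "squeeze" is the grip in N (left out, the last holds). Time passes only in rows, so rows that repeat a pose let the fingers close. It gives the time, the measured TCP pose, the force, the opening and the grip force at its end, in the units of the state.
- monitor.observe(): the state, without advancing time (a new reading comes with each control period).
- vision.grab_frame(name): name is "side" or "top"; returns a dict with "image" (480x640x3 uint8, red, green, blue), "fx", "fy", "cx", "cy" (pixels), "D" ([k1, k2, p1, p2, k3] as OpenCV has them; the pictures are not rectified), "T" (4x4, takes a point from camera to world coordinates). Camera axes: x right, y up, looking along -z (the intrinsics and any distortion apply to the point x, -y, -z); pixel columns grow to the right and rows downward; lengths in m; the calibration is good to about 2 mm. A picture is of the moment at which its call begins. There is no depth.
- job.finish_job(): hands the job in; it is judged then, once.
The state is a dict: "clock": time; "joint_pos": joint angles; "qvel": joint speeds; "joint_torque": joint torques, N m; "tool_pos": TCP position; "ee_rot": TCP orientation; "ft_force": force on the tool from outside, world axes, zero at the start; "wrist_torque": the same for the moment, N m; "finger_gap": opening from 0.0 (shut) to 1.0 (fully open); "finger_force": force on a finger pad.
Only numpy, scipy, OpenCV 4.12 (cv2) and the standard library are available. Lean on these libraries where they do the work, as an engineer would, in place of code of your own. Each camera call takes 0.05 s, during which the arm holds its last target. There are 200 camera calls.

## Task

On the desk, swing the stamping jig's hold-down arm by its red bar over centre until its foot rests on the certificate. Then pick up the red-handled stamp, carry it over the top of the row of books and stop with it hovering about 1 cm above the red printed box on the certificate: upright, centred on the box, its long side square with the box's long side (either way round), never touching the certificate. Finish still holding the stamp there, so that I can check the alignment, with the arm still down and the certificate and everything else on the desk left in place.

Things in the scene. Friction and masses are not known exactly. Their poses are not given: they have to be found in the camera images.
- jig: Stamping jig, fixed to the desk: wooden base 260 (x) x 210 (y) x 15 mm with low brass locating lips (top 20 mm above the desk) around the certificate, and the hold-down clamp near its -x end on the -y side. Origin: centre of its underside, on the desk; z up.
- clamp_hinge (a point): Hinge point of the hold-down arm, between two dark steel cheeks (61 mm high above the desk), 50 mm above the desk, at (-60, -85) mm in the jig's x, y. The hinge axis is the jig's x axis. Axes as the jig's.
- clamp (a joint): Angle of the steel hold-down arm (rad): 0 = level, pointing to the jig's +y, its rubber foot (45 mm from the hinge) on the certificate; pi/2 = upright; starts at 1.75 to 2.05, leaning back past upright (stop at 2.3). Slight hinge friction: it stays where left from about 1.1 to 2.0, but let go below 0.9 it falls by its own weight (180 g) onto the certificate in a second or two and stays.
- clamp_bar (a point): Grip point on the axis of the red bar at the arm's end: round, 12 mm diameter, along the jig's x axis, sticking out to the arm's -x side. 85 mm from the hinge, 32 mm to the -x side of the arm's middle (arm 14 mm wide; the bar goes on 19 mm beyond this point). Arm down: 50 mm above the desk, 29 mm above the certificate, at (-92, 0) mm in the jig's x, y.
- certificate: Cream certificate board with a navy border, loose in the jig, 200 (x) x 120 (y) x 6 mm, 200 g. Origin: centre of its underside, 15 mm above the desk; top face 21 mm above the desk. Axes as the jig's.
- red_box (a point): Centre of the red printed rectangle on the certificate's top face, 60 (x) x 40 (y) mm outline, at (55, 10) mm from the certificate's centre, 21 mm above the desk. Axes as the certificate's: the long side lies along x.
- stamp_tray: Fixed wooden tray, 230 (x) x 90 (y) x 12 mm, on which the two stamps stand 60 mm either side of its centre along x; which stamp is where varies. Origin: centre of its underside.
- red_stamp: Loose stamp with a flat-sided red handle, about 90 g, 85 mm high. Origin: centre of its underside (the black rubber face, 50 x 30 mm); z up, x along its long side. Light wood block 54 (x) x 34 (y) mm up to 22 mm, then the handle 36 (x) x 22 (y) mm from 22 to 85 mm height; grip it across y.
- blue_stamp: Same stamp with a blue handle; leave it alone. Origin: centre of its underside.
- books: Row of small books in a wooden rack, loose, 2.6 kg, 300 (x) x 100 (y) mm, highest book 130 mm, between the stamp tray and the jig. Origin: centre of its underside; x along the row.
- paperweight: Round brass paperweight, 60 mm diameter, 34 mm high; leave alone. Origin: centre of its underside.
- ink_pad: Flat ink pad tin 115 x 75 x 18 mm, violet top; leave alone. Origin: centre of its underside.
- stapler: Grey stapler 140 x 36 x 44 mm; leave alone. Origin: centre of its underside.
There are look-alikes about, which are no part of the job. Of the things shaped like the red_stamp, the red one is meant.

How it is judged (in metres and radians):
On the way, in this order (a step that is already met when the one before it is completed fails the run):
1. the hold-down arm is swung over and its foot rests on the certificate (value of joint clamp below 0.06 rad), for 0.2 s.
2. the red stamp is carried over the row of books, its face above the highest book (x of red_stamp in the frame of books between -0.15 and 0.15 m and y of red_stamp in the frame of books between -0.06 and 0.06 m and z of red_stamp in the frame of books above 0.13 m), for 0.05 s.
At the end, for the whole second after the job is handed in: Fingers hold the red stamp still, face 4-18 mm above the certificate, within 8 mm of the box's centre, 0.14 rad of its direction, 0.12 rad of upright, touching neither certificate nor jig; arm down (under 0.06 rad); certificate moved under 10 mm, other loose things under 20 mm (horizontal distance between red_stamp and red_box below 0.008 m and z of red_stamp in the frame of red_box between 0.004 and 0.018 m and angle between the x axis of red_stamp and the x axis of red_box, either way round below 0.14 rad and angle between red_stamp's own z axis and vertical below 0.12 rad and linear speed of red_stamp below 0.02 m/s and contact force between the fingers and red_stamp above 1 N and contact force between red_stamp and certificate below 0.05 N and contact force between red_stamp and jig below 0.05 N and value of joint clamp below 0.06 rad and distance of certificate from where it was at the start of the episode below 0.01 m and distance of each of books, blue_stamp, paperweight, ink_pad, stapler from where it was at the start of the episode below 0.02 m); the arm keeps its last pose, push and grip.
It fails at once if the stamp touches the certificate (contact force between red_stamp and certificate above 0.3 N).
It fails at once if the certificate is shifted by 10 mm or more (distance of certificate from where it was at the start of the episode above 0.01 m).
It fails at once if the books are moved by 20 mm or more (distance of books from where it was at the start of the episode above 0.02 m).
It fails at once if another bystander (blue stamp, paperweight, ink pad, stapler) is moved by 20 mm or more (distance of any of blue_stamp, paperweight, ink_pad, stapler from where it was at the start of the episode above 0.02 m).
It also fails if it takes over 64 s, if anything falls off the work surface, if the arm or the gripper's body presses on something with over 40 N, if the wrist force passes 120 N, or if a joint passes its speed limit or range.

## Working session

There is one attempt and no reset: what is moved stays moved. The work goes in short steps, Python scripts to look and compute and a tool call to move; the robot and the scene stay as the last step left them, time stands still between calls to the robot, and variables do not carry over. Pictures are saved under pics/ and viewed, at most 10 in all, crops included, and the job is handed in when it is done.

Besides the shell and the picture viewer there is one more tool, called after ">>>" in YAML: its name, and indented under it one key for each argument. play_rows: Moves the arm, as the interface text tells. Its arguments: {"type":"object","properties":{"deltas":{"type":"array","items":{"type":"array","items":{"type":"array","items":{"type":"number"}}}},"fingers":{"type":"number"},"squeeze":{"type":"number"}},"required":["deltas"]}

```bash
mkdir -p pics; python3 - <<'E'
from bench import monitor, vision, job, ctrl
import cv2,numpy as np,pickle
s=monitor.observe();print(s, ctrl.grip_point_offset)
for n in("top","side"):
    f=vision.grab_frame(n);pickle.dump(f,open(n+".pkl","wb"))
    cv2.imwrite(f"pics/{n}0.png",f["image"][:,:,::-1])
    print(n,f["fx"],f["fy"],f["cx"],f["cy"],f["D"],np.round(f["T"],4).tolist())
E
```

```text
{'clock': 0.0, 'joint_pos': array([-67.56317369,  23.60135516,  -0.72831592,  91.50149086,
         0.32079314,  64.99123225,  -4.70959696]), 'qvel': array([-0.00333998, -0.0817311 , -0.02854966, -0.06643079,  0.05928891,
        0.09614521, -0.03975679]), 'joint_torque': array([ 9.40984646e-04, -5.87957060e+01,  6.42642248e-01, -2.91065723e+01,
       -5.36840013e-02,  1.86419219e-02,  1.18200114e-04]), 'tool_pos': array([0.27715387, 0.55958518, 0.19181285]), 'ee_rot': array([-1.79908189e+02,  6.46835671e-03,  1.53657069e+02]), 'ft_force': array([ 0.15253883,  0.04999573, -0.06877808]), 'wrist_torque': array([-0.02573664, -0.0246145 , -0.003555  ]), 'finger_force': 0.0, 'finger_gap': 1.001276291473357} 0.0187
top 461.3715543293699 461.3715543293699 323.0878222476047 242.01009850385535 [0.00245957 0.         0.         0.         0.        ] [[0.0207, 0.993, -0.1166, 0.3348], [-0.9997, 0.0219, 0.0087, 0.0299], [0.0112, 0.1164, 0.9931, 1.1417], [0.0, 0.0, 0.0, 1.0]]
side 435.49969237115823 435.49969237115823 327.4610432360067 247.61067149954548 [0.01427334 0.         0.         0.         0.        ] [[0.9396, 0.2361, -0.248, 0.1945], [-0.3421, 0.6755, -0.6532, -0.7135], [0.0133, 0.6985, 0.7155, 0.8695], [0.0, 0.0, 0.0, 1.0]]
```

View pics/top0.png

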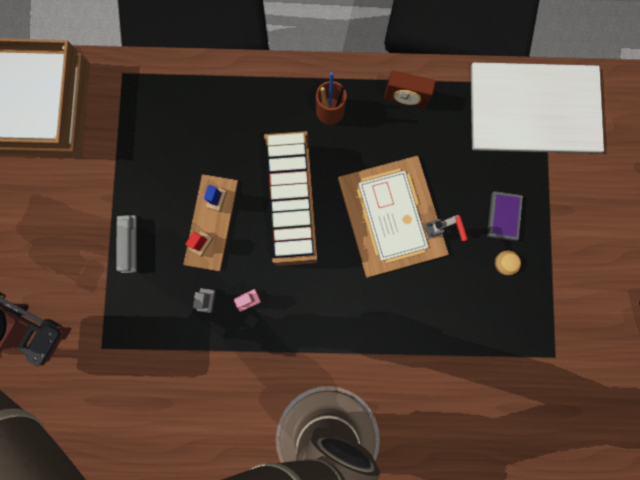

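View pics/side0.png

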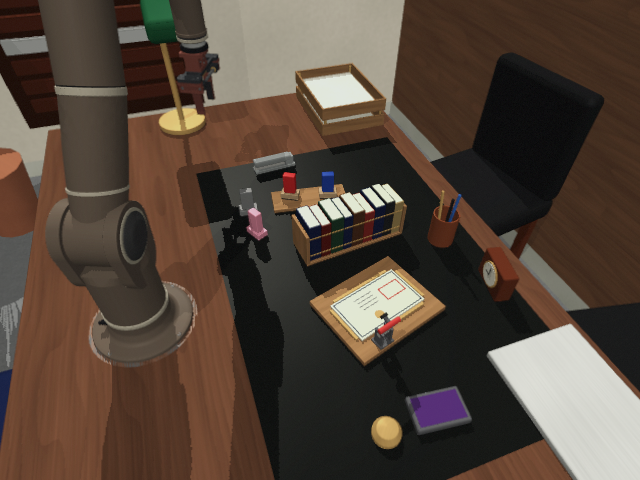

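The top view shows the jig around (393,216) with the clamp at (437,229) and its bar at (461,228). The red stamp is at (196,242), the blue at (213,195), and the books run along column 290. I'll enlarge the crops to get precise corners.

```bash
python3 - <<'E'
import cv2,numpy as np,pickle
t=pickle.load(open("top.pkl","rb"))["image"][:,:,::-1]
s=pickle.load(open("side.pkl","rb"))["image"][:,:,::-1]
a=cv2.resize(t[150:285,330:475],None,fx=4,fy=4,interpolation=cv2.INTER_CUBIC) #580x540
b=cv2.resize(t[170:275,180:242],None,fx=3.5,fy=3.5,interpolation=cv2.INTER_CUBIC)
c=np.zeros((540,800,3),np.uint8);c[:540,:580]=a;c[:b.shape[0],582:582+b.shape[1]]=b[:,:218]
cv2.imwrite("pics/crop.png",c)
E
```

```text
(no output)
```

View pics/crop.png

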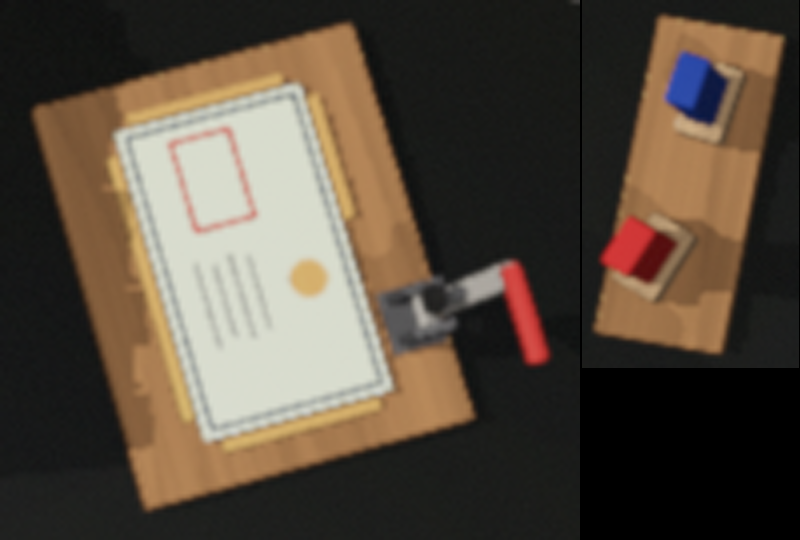

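The crop shows sharp certificate, red-box and jig corners. The stamp is rotated on its tray. Next I fit poses: the planar features by corners, and the stamp handle by silhouette overlap in both cameras.

```bash
cat > h.py <<'E'
import cv2,numpy as np,pickle
from scipy.optimize import minimize,least_squares
def load(n): return pickle.load(open(n+".pkl","rb"))
def proj(f,P):
    T=np.array(f["T"]);F=np.diag([1,-1,-1.]);R=F@T[:3,:3].T;t=-R@T[:3,3]
    K=np.array([[f["fx"],0,f["cx"]],[0,f["fy"],f["cy"]],[0,0,1]])
    return cv2.projectPoints(np.asarray(P,float),cv2.Rodrigues(R)[0],t,K,np.array(f["D"]))[0][:,0]
def place(p,L,z=0):
    c,s=np.cos(p[2]),np.sin(p[2]);L=np.asarray(L,float)
    return np.c_[p[0]+c*L[:,0]-s*L[:,1],p[1]+s*L[:,0]+c*L[:,1],L[:,2]+z]
def rect(w,d,z): return [[x*w/2,y*d/2,z] for x,y in((1,1),(1,-1),(-1,-1),(-1,1))]
def fitpts(f,L,px,p0,z=0):
    r=least_squares(lambda p:(proj(f,place(p,L,z))-px).ravel(),p0);return r.x,np.abs(r.fun).max()
def iou(f,P,mask,S=4):
    h=cv2.convexHull(proj(f,P).astype(np.float32))[:,0]
    x,y,w,hh=cv2.boundingRect(np.argwhere(mask)[:,::-1].astype(np.int32));x-=15;y-=15;w+=30;hh+=30
    m=cv2.resize(mask[y:y+hh,x:x+w].astype(np.uint8)*255,None,fx=S,fy=S,interpolation=cv2.INTER_LINEAR)>127
    a=np.zeros(m.shape,np.uint8);cv2.fillPoly(a,[np.round(((h-[x,y]+.5)*S-.5)*16).astype(np.int32)],1,shift=4)
    a=a>0;return (a&m).sum()/(a|m).sum()
E
python3 - <<'E'
from h import *
t,s=load("top"),load("side")
c=lambda P:330*np.array([1,0])+np.array([0,150])+(np.array(P)+.5)/4-.5
# order (+x+y),(+x-y),(-x-y),(-x+y)
j=fitpts(t,rect(.26,.21,.015),c([(33,106),(351,22),(475,418),(147,511)]),[.45,-.15,.3])
ce=fitpts(t,rect(.2,.12,.021),c([(115,130),(300,85),(392,388),(206,441)]),[.45,-.15,.3])
rb=fitpts(t,rect(.06,.04,.021),c([(168,143),(230,128),(256,216),(196,231)]),[.45,-.15,.3])
print("jig",j);print("cert",ce,"->box",place(ce[0],[[.055,.01,.021]]));print("box",rb)
np.save("j.npy",j[0])
# red stamp
def red(f,x0,y0,x1,y1,col):
    im=f["image"];hsv=cv2.cvtColor(im,cv2.COLOR_RGB2HSV);H,S,V=[hsv[...,k].astype(int) for k in range(3)]
    m=((H<6)|(H>172))&(S>170)&(V>45) if col=="r" else (abs(H-115)<12)&(S>130)&(V>45)
    z=np.zeros(m.shape,bool);z[y0:y1,x0:x1]=m[y0:y1,x0:x1];return z
Ls=rect(.036,.022,.034)+rect(.036,.022,.097)
ms=[(t,red(t,180,225,222,260,"r")),(s,red(s,275,165,302,203,"r"))]
print([m.sum() for _,m in ms])
best=None
for y0 in np.radians([-80,-50,-20,10,40,70]):
    r=minimize(lambda p:-sum(iou(f,place([p[0]/100,p[1]/100,p[2]],Ls),m) for f,m in ms),[41,31,y0],method="Nelder-Mead",options=dict(initial_simplex=[[41,31,y0],[43,31,y0],[41,33,y0],[41,31,y0+.4]],maxiter=300))
    print(np.round(np.r_[r.x[:2],np.degrees(r.x[2]),r.fun],2))
    if best is None or r.fun<best.fun: best=r
p=[best.x[0]/100,best.x[1]/100,best.x[2]]
print("each",[iou(f,place(p,Ls),m) for f,m in ms]);np.save("st.npy",p)
# clamp angle: bar end points in top
J=j[0]
for a in np.arange(1.7,2.15,.1):
    B=[[x,-.085+.085*np.cos(a),.05+.085*np.sin(a)] for x in(-.067,-.111)]
    print(round(a,2),np.round(proj(t,place(J,B)),1).tolist(),np.round(proj(s,place(J,B)),1).tolist())
# overlay
im=t["image"][:,:,::-1].copy();im=cv2.resize(im[170:275,180:242],None,fx=5,fy=5,interpolation=cv2.INTER_CUBIC)
im2=cv2.resize(s["image"][155:215,260:350,::-1],None,fx=5,fy=5,interpolation=cv2.INTER_CUBIC)
Lb=rect(.054,.034,.012)+rect(.054,.034,.034)
for f,i,o in((t,im,(180,170)),(s,im2,(260,155))):
    for L in(Ls,Lb):
        q=np.round((proj(f,place(p,L))-o+.5)*5-.5).astype(np.int32)
        cv2.polylines(i,[q[:4]],1,(0,255,0));cv2.polylines(i,[q[4:]],1,(0,255,255))
c=np.zeros((525,780,3),np.uint8);c[:,:310]=im;c[:300,320:770]=im2;cv2.imwrite("pics/ov.png",c)
E
```

```text
jig (array([ 0.53826944, -0.15061725,  0.29093288]), np.float64(0.44753245111982665))
cert (array([ 0.53857242, -0.15066787,  0.28877796]), np.float64(0.7474338555035729)) ->box [[ 0.5884472  -0.12541899  0.021     ]]
box (array([ 0.58834518, -0.1253577 ,  0.28937909]), np.float64(0.6746753203697438))
[np.int64(234), np.int64(252)]
[ 45.64  31.82 -61.85  -1.56]
[ 45.77  31.77 -69.9   -1.55]
[ 45.84  31.8  -29.43  -1.69]
[ 45.8   31.9  -23.35  -1.72]
[ 45.77  31.84 -26.5   -1.71]
[45.89 32.09 36.16 -1.47]
each [np.float64(0.8405338158787604), np.float64(0.8756613756613757)]
1.7 [[451.1, 223.1], [457.1, 242.1]] [[387.7, 313.6], [371.5, 324.2]]
1.8 [[454.5, 222.2], [460.5, 241.2]] [[390.4, 316.8], [374.2, 327.4]]
1.9 [[457.7, 221.4], [463.7, 240.3]] [[393.0, 320.1], [376.8, 330.9]]
2.0 [[460.7, 220.7], [466.6, 239.6]] [[395.4, 323.6], [379.2, 334.5]]
2.1 [[463.3, 220.1], [469.2, 238.9]] [[397.7, 327.2], [381.5, 338.2]]
```

View pics/ov.png

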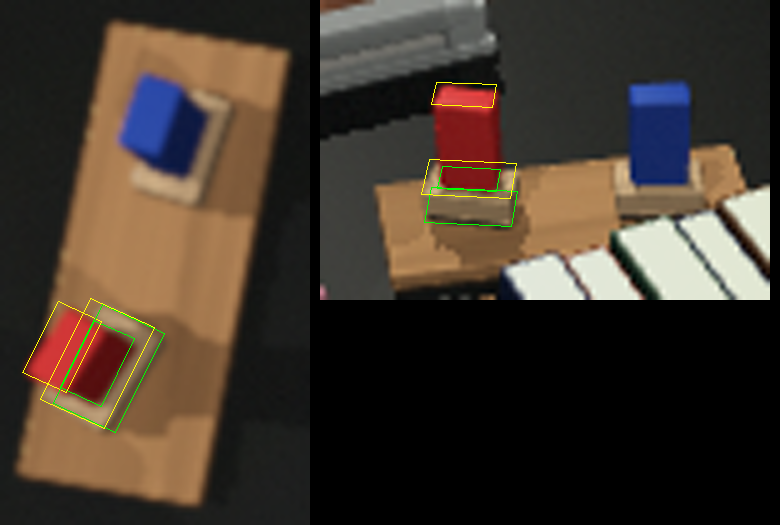

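The fit overlay matches the stamp to about 1 px: position (0.458, 0.318), yaw about -26.5°, which the tool yaw already suits. The jig yaw is 16.6° and the clamp angle about 1.92. Now I work out the moves.

```bash
cat > go.py <<'E'
import sys,numpy as np
from bench import monitor
def rel(targets):
    s=monitor.observe();p=np.array(s["tool_pos"]);e=s["ee_rot"];Y=np.radians(e[2])
    X=np.array([np.cos(Y),np.sin(Y),0]);Yv=np.array([np.sin(Y),-np.cos(Y),0])
    print("t",round(s["clock"],2),"p",np.round(p,4),"rpy",np.round(e,2),"q",np.round(s["joint_pos"],0),"f",np.round(s["ft_force"],1),s["finger_gap"],s["finger_force"])
    for x,y,z,yaw in targets:
        d=(np.array([x,y,z])-p)*100
        print("  ->",np.round([d@X,d@Yv,-d[2],(e[2]-yaw+180)%360-180],2))
E
python3 - <<'E'
from go import *; from h import place
J=np.load("j.npy");w=lambda x,y,z:place(J,[[x,y,z]])[0]
rel([(.45,.12,.22,153.66),(*w(-.092,-.150,.22),106.65),(*w(-.092,-.150,.095),106.65),(*w(-.092,-.042,.095),106.65)])
E
```

```text
t 0.1 p [0.2772 0.5596 0.1919] rpy [-179.92    0.    153.66] q [-68.  24.  -1.  91.   0.  65.  -5.] f [-0.3 -0.3  0.3] 1.0015627685924502 0.0
  -> [-35.   -31.73  -2.81  -0.  ]
  -> [-58.42 -69.31  -2.81  47.01]
  -> [-58.42 -69.31   9.69  47.01]
  -> [-51.05 -61.41   9.69  47.01]
```

>>> play_rows:
  deltas:
    - [[-2,-2,-2.8,0],[-6,-5.5,-2.8,0],[-10,-9,-2.8,0],[-14,-13,-2.8,0],[-18,-16.5,-2.8,0],[-22,-20,-2.8,0],[-26,-23.5,-2.8,0],[-29,-26.5,-2.8,0],[-32,-29,-2.8,0],[-34,-31,-2.8,0],[-35,-31.7,-2.8,0],[-35,-31.7,-2.8,0]]
  fingers: -1
  squeeze: 20

```text
clock: 1.6
tool_pos: [0.4504, 0.1207, 0.2205]
ee_rot: [-180.0, -0.0, 153.6]
ft_force: [0.2, 0.6, -0.1]
finger_gap: 0.006
finger_force: 0.0
```

>>> play_rows:
  deltas:
    - [[-1,-2,0,4],[-3,-6,0,10],[-6,-10.5,0,18],[-9,-15,0,26],[-12,-19.5,0,34],[-15,-24,0,40],[-18,-29,0,44],[-20.5,-33,0,46],[-22.5,-36,0,47],[-23.4,-37.6,0,47],[-23.4,-37.6,0,47],[-23.4,-37.6,0,47]]

```text
clock: 3.1
tool_pos: [0.4934, -0.3184, 0.2205]
ee_rot: [180.0, -0.1, 106.7]
ft_force: [-0.0, 0.3, 0.2]
finger_gap: 0.006
finger_force: 0.0
```

```bash
python3 - <<'E'
from go import *; from h import place
J=np.load("j.npy");w=lambda x,y,z:place(J,[[x,y,z]])[0]
rel([(*w(-.092,-.150,.22),106.65),(*w(-.092,-.150,.095),106.65),(*w(-.092,-.042,.095),106.65)])
E
```

```text
t 3.1 p [ 0.4934 -0.3184  0.2205] rpy [ 1.7998e+02 -7.0000e-02  1.0674e+02] q [  0.  21.  37.  97. -14.  67.  58.] f [-0.   0.3  0.2] 0.006348712781892229 0.0
  -> [-0.21 -0.09  0.05  0.09]
  -> [-0.21 -0.09 12.55  0.09]
  -> [10.59 -0.08 12.55  0.09]
```

>>> play_rows:
  deltas:
    - [[-0.2,0,2,0],[-0.2,0,5,0],[-0.2,0,8,0],[-0.2,0,11,0],[-0.2,0,12.5,0],[-0.2,0,12.5,0]]

```text
clock: 3.85
tool_pos: [0.4937, -0.3208, 0.0952]
ee_rot: [-180.0, -0.1, 106.7]
ft_force: [-0.6, -0.1, 0.8]
finger_gap: 0.008
finger_force: 0.0
```

>>> play_rows:
  deltas:
    - [[1,0,0,0],[2,0,0,0],[3,0,0,0],[4,0,0,0],[5,0,0,0],[6,0,0,0],[7,0,0,0],[8,0,0,0],[9,0,0,0],[10,0,0,0],[10.8,0,0,0],[10.8,0,0,0]]

```text
clock: 5.35
tool_pos: [0.4628, -0.2178, 0.0957]
ee_rot: [180.0, -0.0, 106.7]
ft_force: [-0.5, 0.2, 0.0]
finger_gap: 0.01
finger_force: 0.0
```

```bash
python3 - <<'E'
from go import *
from bench import vision; import cv2
f=vision.grab_frame("side");cv2.imwrite("pics/side1.png",cv2.resize(f["image"][180:420,240:500,::-1],None,fx=2.4,fy=2.4))
rel([])
E
```

```text
t 5.4 p [ 0.4629 -0.2183  0.0957] rpy [179.99   0.   106.69] q [ -8.  21.  35. 115. -16.  48.  53.] f [-0.2 -0.2  0.7] 0.002933776307955505 0.0
```

View pics/side1.png

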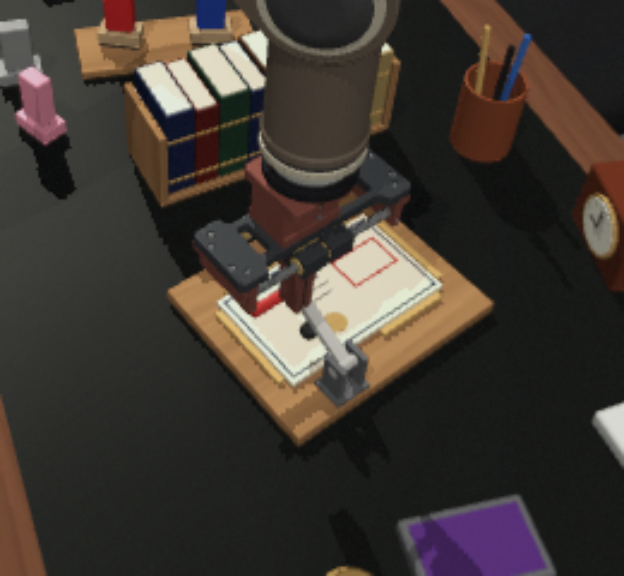

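The side view shows the arm past centre and falling, foot near the certificate. I'll lift clear and head back over the books to the stamp, then re-check.

>>> play_rows:
  deltas:
    - [[-1,0,-1,0],[-1,0,-5,0],[-1,0,-9,0],[-1,0,-12,0],[-1,0,-13.5,0],[-1,0,-13.5,0]]

```text
clock: 6.15
tool_pos: [0.4661, -0.2288, 0.2313]
ee_rot: [179.9, 0.0, 106.6]
ft_force: [0.4, 0.8, -0.1]
finger_gap: 0.007
finger_force: 0.0
```

```bash
python3 - <<'E'
from go import *
rel([(.46,.10,.23,130),(.458,.3185,.23,153.5)])
E
```

```text
t 6.15 p [ 0.4661 -0.2288  0.2313] rpy [1.7992e+02 5.0000e-02 1.0663e+02] q [-11.  12.  38. 105.  -8.  65.  47.] f [ 0.4  0.8 -0.1] 0.0068259011145701005 0.0
  -> [ 31.68   8.83   0.13 -23.37]
  -> [ 52.67  14.89   0.13 -46.87]
```

>>> play_rows:
  deltas:
    - [[2,0.5,0,-3],[6,1.7,0,-8],[11,3,0,-14],[16,4.5,0,-20],[21,6,0,-26],[26,7.3,0,-32],[31,8.7,0,-38],[36,10,0,-43],[41,11.5,0,-46],[46,13,0,-46.9],[50,14.1,0,-46.9],[52,14.7,0,-46.9]]
  fingers: 1

```text
clock: 7.65
tool_pos: [0.4552, 0.3148, 0.2291]
ee_rot: [-179.9, -0.1, 153.9]
ft_force: [-0.6, -0.5, -0.7]
finger_gap: 1.005
finger_force: 0.0
```

```bash
python3 - <<'E'
from go import *
from bench import vision; import cv2
rel([(.458,.3185,.23,153.5),(.458,.3185,.06,153.5)])
f=vision.grab_frame("side");g=vision.grab_frame("top")
a=cv2.resize(f["image"][240:400,290:460,::-1],None,fx=2.3,fy=2.3);b=cv2.resize(g["image"][120:290,180:470,::-1],None,fx=1.35,fy=1.35)
c=np.zeros((370,790,3),np.uint8);c[:a.shape[0],:a.shape[1]]=a[:370];c[:b.shape[0],398:398+b.shape[1]]=b[:,:392];cv2.imwrite("pics/two.png",c)
E
```

```text
t 7.65 p [0.4552 0.3148 0.2291] rpy [-1.7987e+02 -9.0000e-02  1.5386e+02] q [-49.  15.  11.  99.  -3.  66.  27.] f [-0.6 -0.5 -0.7] 1.0051847306431194 0.0
  -> [-0.09  0.45 -0.09  0.36]
  -> [-0.09  0.45 16.91  0.36]
```

View pics/two.png

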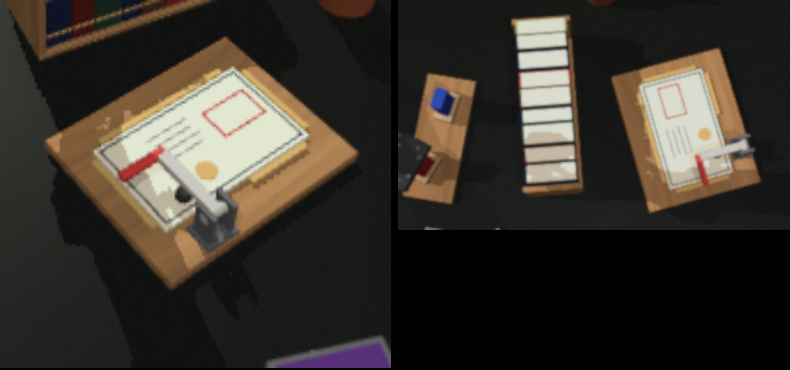

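The hold-down arm is down, with the foot on the certificate. Now I descend on the stamp.

>>> play_rows:
  deltas:
    - [[0,0.4,0,0],[0,0.4,2,0],[0,0.4,5,0],[0,0.4,8,0],[0,0.4,11,0],[0,0.4,13.5,0],[0,0.4,15.5,0],[0,0.4,16.9,0],[0,0.4,16.9,0],[0,0.4,16.9,0]]

```text
clock: 9.0
tool_pos: [0.4599, 0.3157, 0.0624]
ee_rot: [179.9, 0.0, 153.5]
ft_force: [0.6, -0.9, 0.2]
finger_gap: 0.995
finger_force: 0.0
```

```bash
python3 - <<'E'
from go import *
rel([(.458,.3185,.06,153.5)])
E
```

```text
t 9.0 p [0.4599 0.3157 0.0624] rpy [1.7994e+02 3.0000e-02 1.5352e+02] q [-47.  26.  10. 109.  -6.  46.  30.] f [ 0.6 -0.9  0.2] 0.9951110357940658 0.0
  -> [0.29 0.17 0.24 0.02]
```

>>> play_rows:
  deltas:
    - [[0.3,0.2,0.2,0],[0.3,0.2,0.2,0],[0.3,0.2,0.2,0]]

```text
clock: 9.38
tool_pos: [0.4575, 0.3191, 0.0599]
ee_rot: [180.0, 0.0, 153.6]
ft_force: [-0.0, -0.3, -0.6]
finger_gap: 0.995
finger_force: 0.0
```

>>> play_rows:
  deltas:
    - [[0,0,0,0],[0,0,0,0],[0,0,0,0],[0,0,0,0],[0,0,0,0],[0,0,0,0],[0,0,0,0],[0,0,0,0]]
  fingers: -1
  squeeze: 20

```text
clock: 10.38
tool_pos: [0.4575, 0.3189, 0.0596]
ee_rot: [-180.0, 0.0, 153.6]
ft_force: [-0.9, -0.7, 0.9]
finger_gap: 0.247
finger_force: 19.5
```

>>> play_rows:
  deltas:
    - [[0,0,-1,0],[0,0,-3,0],[0,0,-6,0],[0,0,-9,0],[0,0,-12,0],[0,0,-15,0],[0,0,-17.5,0],[0,0,-18.5,0],[0,0,-18.5,0],[0,0,-18.5,0]]

```text
clock: 11.62
tool_pos: [0.4569, 0.3186, 0.2436]
ee_rot: [-179.9, -0.0, 153.6]
ft_force: [-0.5, -0.0, -0.7]
finger_gap: 0.252
finger_force: 19.5
```

```bash
python3 - <<'E'
from go import *
from bench import vision; import cv2
rel([(.53,.10,.245,175),(.5884,-.1254,.245,196.6)])
f=vision.grab_frame("side");cv2.imwrite("pics/held.png",cv2.resize(f["image"][90:260,220:420,::-1],None,fx=3,fy=3))
E
```

```text
t 11.62 p [0.4569 0.3186 0.2436] rpy [-1.7991e+02 -4.0000e-02  1.5356e+02] q [-49.  15.  12.  98.  -3.  68.  27.] f [-0.5 -0.  -0.7] 0.25216744788589335 19.502456188201904
  -> [-16.28 -16.31  -0.14 -21.44]
  -> [-31.54 -33.9   -0.14 -43.04]
```

View pics/held.png

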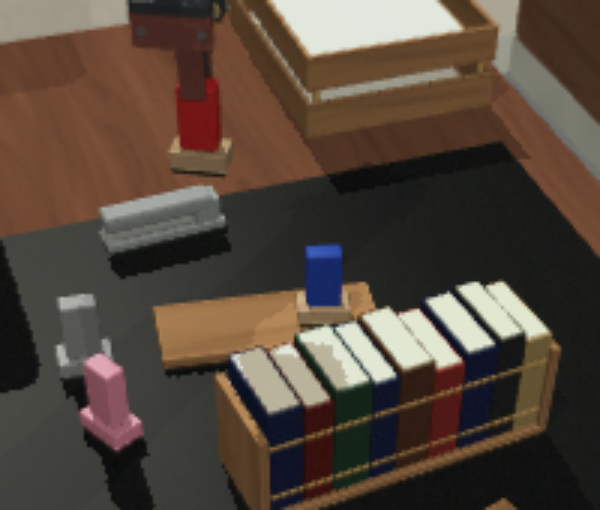

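The stamp is held upright and clear of the tray. Now I carry it over the books.

>>> play_rows:
  deltas:
    - [[-1.5,-1.5,0,-1],[-4,-4,0,-5],[-7,-7,0,-9],[-10,-10,0,-13],[-13,-13,0,-17],[-16,-16.2,0,-21],[-19,-19.5,0,-25],[-22,-23,0,-30],[-25,-26.5,0,-35],[-28,-30,0,-39],[-30,-32.2,0,-42],[-31.2,-33.5,0,-43]]

```text
clock: 13.18
tool_pos: [0.5873, -0.1222, 0.2435]
ee_rot: [-180.0, -0.1, -163.5]
ft_force: [0.4, 0.6, -0.7]
finger_gap: 0.251
finger_force: 19.5
```

>>> play_rows:
  deltas:
    - [[0,0,0,0],[0,0,2,0],[0,0,4,0],[0,0,6,0],[0,0,8,0],[0,0,9,0],[0,0,9,0]]

```text
clock: 14.05
tool_pos: [0.5872, -0.1191, 0.154]
ee_rot: [180.0, -0.1, -163.4]
ft_force: [0.2, -1.2, -1.5]
finger_gap: 0.254
finger_force: 19.5
```

```bash
python3 - <<'E'
from go import *
from bench import vision; import cv2,pickle
rel([(.5884,-.1254,.079,196.6)])
for n in("top","side"): pickle.dump(vision.grab_frame(n),open(n+"2.pkl","wb"))
from h import *
t,s=load("top2"),load("side2")
cv2.imwrite("pics/side3.png",cv2.resize(s["image"][200:380,280:480,::-1],None,fx=3,fy=3))
E
```

```text
t 14.05 p [ 0.5872 -0.1191  0.154 ] rpy [ 1.7996e+02 -8.0000e-02 -1.6340e+02] q [ -7.  24.  19.  99.  -9.  59. 121.] f [ 0.2 -1.2 -1.5] 0.25421480636077226 19.502676129341125
  -> [ 0.06 -0.64  7.5  -0.  ]
```

View pics/side3.png

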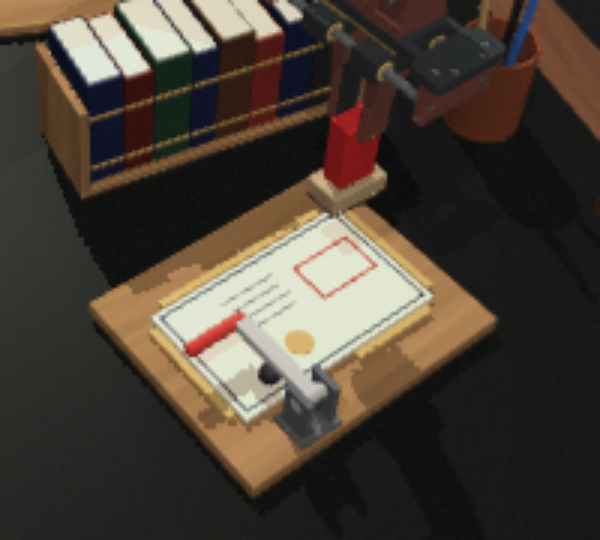

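The stamp hovers upright above the certificate, with the arm down. I'll align xy and descend to just above the final height.

>>> play_rows:
  deltas:
    - [[0,-0.3,0,0],[0,-0.6,1,0],[0,-0.6,3,0],[0,-0.6,5,0],[0,-0.6,6,0],[0,-0.6,6.5,0],[0,-0.6,6.5,0],[0,-0.6,6.5,0]]

```text
clock: 15.15
tool_pos: [0.5898, -0.1259, 0.0903]
ee_rot: [-180.0, 0.1, -163.4]
ft_force: [-0.3, 0.9, -1.4]
finger_gap: 0.252
finger_force: 19.5
```

```bash
python3 - <<'E'
from go import *
from bench import vision; import cv2,pickle
rel([(.5884,-.1254,.080,196.6)])
for n in("top","side"): pickle.dump(vision.grab_frame(n),open(n+"2.pkl","wb"))
from h import *
s=load("side2")
x0,y0=360,240
i=cv2.resize(s["image"][y0:y0+75,x0:x0+100,::-1],None,fx=8,fy=8,interpolation=cv2.INTER_CUBIC)
st=monitor.observe();p=[*st["tool_pos"][:2],np.radians(16.6)];z=st["tool_pos"][2]-.0596+.012
print("face z",z)
q=lambda L,P=p:np.round((proj(s,place(P,L))-(x0,y0)+.5)*8-.5).astype(np.int32)
cv2.polylines(i,[q(rect(.054,.034,z))],1,(0,255,0));cv2.polylines(i,[q(rect(.054,.034,z+.022))],1,(0,255,255))
cv2.polylines(i,[q(rect(.06,.04,.021),[.5884,-.1254,.2894])],1,(255,0,0))
cv2.imwrite("pics/side4.png",i)
E
```

```text
t 15.15 p [ 0.5898 -0.1259  0.0903] rpy [-1.7998e+02  6.0000e-02 -1.6344e+02] q [ -6.  28.  18. 102. -11.  52. 123.] f [-0.3  0.9 -1.4] 0.2522121789854056 19.502495527267456
  -> [ 0.12  0.09  1.03 -0.04]
face z 0.042660372943336605
```

View pics/side4.png

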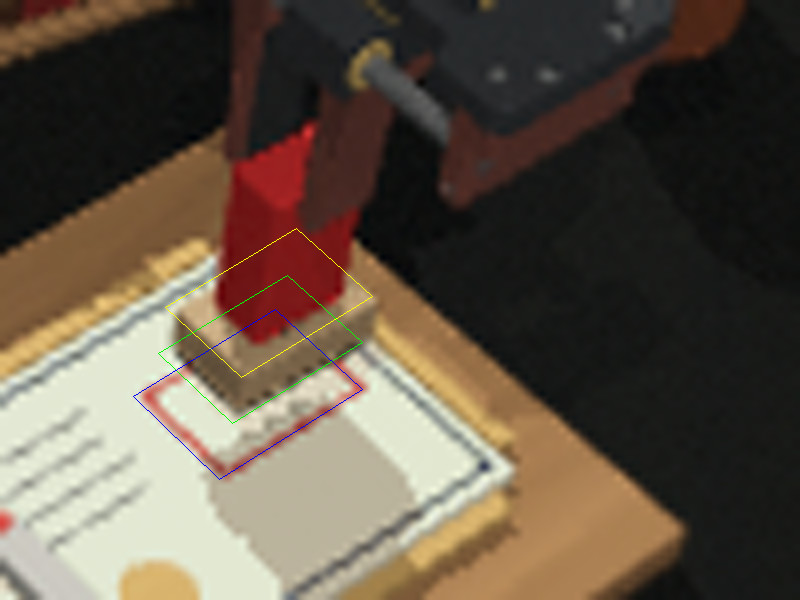

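The overlay shows the stamp and box outlines agreeing to within about 2 mm and square to each other. Now the final correction and settle.

>>> play_rows:
  deltas:
    - [[0.1,0.1,0.3,0],[0.1,0.1,0.6,0],[0.1,0.1,0.9,0],[0.1,0.1,1,0],[0.1,0.1,1,0],[0.1,0.1,1,0],[0.1,0.1,1,0],[0.1,0.1,1,0],[0.1,0.1,1,0],[0.1,0.1,1,0]]

```text
clock: 16.5
tool_pos: [0.5881, -0.1251, 0.0796]
ee_rot: [180.0, 0.0, -163.4]
ft_force: [1.3, -0.5, -0.9]
finger_gap: 0.251
finger_force: 19.5
```

```bash
python3 - <<'E'
from go import *
from bench import vision; import cv2,pickle
rel([(.5884,-.1254,.080,196.6)])
for n in("top","side"): pickle.dump(vision.grab_frame(n),open(n+"2.pkl","wb"))
from h import *
s=load("side2")
x0,y0=320,240
i=cv2.resize(s["image"][y0:y0+110,x0:x0+145,::-1],None,fx=5.5,fy=5.5,interpolation=cv2.INTER_CUBIC)
cv2.imwrite("pics/side5.png",i)
E
```

```text
t 16.5 p [ 0.5881 -0.1251  0.0796] rpy [ 180.      0.   -163.44] q [ -6.  29.  18. 102. -11.  51. 124.] f [ 1.3 -0.5 -0.9] 0.2507719125120875 19.50250267982483
  -> [-0.02 -0.04 -0.04 -0.04]
```

View pics/side5.png

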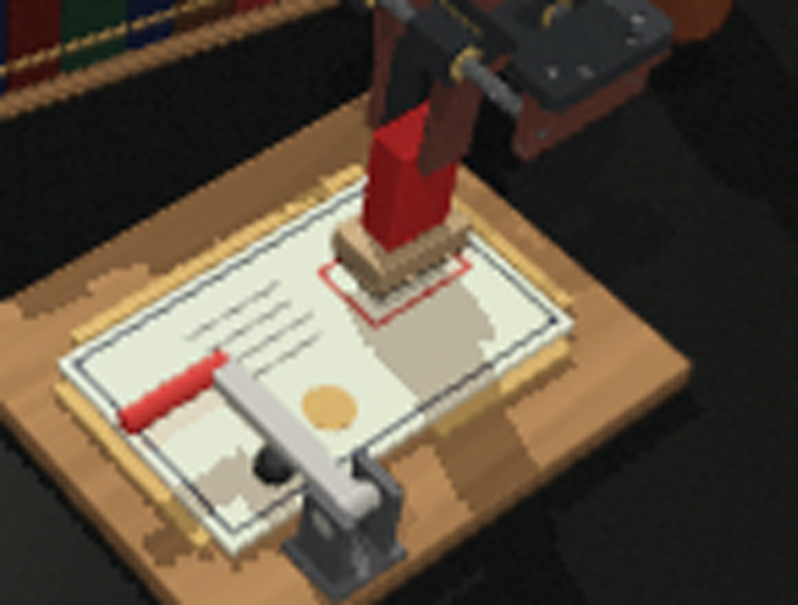

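The stamp hovers above the box and looks square, with the arm down. One numeric check using same-camera corner fits before handing in.

```bash
python3 - <<'E'
from h import *
s=load("side2");c=lambda P:np.array([320,240])+(np.array(P)+.5)/5.5-.5
R=rect(.06,.04,.021); b=fitpts(s,[R[1],R[2],R[3]],c([(471,266),(377,327),(320,272)]),[.588,-.125,.29])
z=.032;U=rect(.054,.034,z+.022);D=rect(.054,.034,z+.001)
r=least_squares(lambda p:(proj(s,place(p[:3],[U[1],U[3],D[1],D[2],D[3]],p[3]))-c([(470,213),(335,228),(467,240),(380,290),(338,258)])).ravel(),[.588,-.125,.29,0])
print(b,r.x,np.abs(r.fun).max(),"diff mm",(r.x[:2]-b[0][:2])*1e3)
E
```

```text
(array([ 0.59110114, -0.12563768,  0.30390833]), np.float64(0.5710894028409825)) [ 0.62060952 -0.08138607  0.34005319 -0.05948664] 1.1589761460921864 diff mm [29.50837667 44.25160579]
```

```bash
python3 - <<'E'
from h import *
s=load("side2");c=lambda P:np.array([320,240])+(np.array(P)+.5)/5.5-.5
R=rect(.06,.04,.021); b=fitpts(s,[R[1],R[2],R[3]],c([(471,266),(377,327),(320,272)]),[.588,-.125,.29])
for z in(.028,.032,.036):
    U=rect(.054,.034,z+.022);D=rect(.054,.034,z+.001)
    f=fitpts(s,[U[1],U[3],D[1],D[2],D[3]],c([(470,213),(335,228),(467,240),(380,290),(338,258)]),[.588,-.125,.29])
    print(z,f,"diff mm",(f[0][:2]-b[0][:2])*1e3)
t0,t=load("side")["image"].astype(int),s["image"].astype(int)
# same-camera measurement of the stamp relative to the gripper on side view; clamp bar prediction at 0 rad
J=np.load("j.npy");print(proj(s,place(J,[[-.111,0,.05],[-.067,0,.05]])), c([(125,420),(222,360)]))
E
```

```text
0.028 (array([ 0.59421019, -0.12047843,  0.35267825]), np.float64(1.7880420791111646)) diff mm [3.10904419 5.15924554]
0.032 (array([ 0.59230694, -0.12329597,  0.35367142]), np.float64(1.8367188606449645)) diff mm [1.20579142 2.341711  ]
0.036 (array([ 0.59040366, -0.12611341,  0.35467678]), np.float64(1.8858778580103603)) diff mm [-0.69748214 -0.47573474]
[[340.81869845 316.84077771]
 [355.77884562 307.59356881]] [[342.31818182 315.95454545]
 [359.95454545 305.04545455]]
```

```bash
python3 -c "
from bench import job; print(job.finish_job())"
```

```text
the job is handed in; nothing more can be done
None
```

I've handed the job in: the hold-down arm is down on the certificate, and the gripper is holding the red stamp about 1 cm above the red box, upright, square, and centred to about 3 mm by my camera check; the judge's verdict wasn't returned.

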